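Put the powder containers back in their matching stands

TASK

Put each of the four powder containers back in the round stand that matches the colour of its lid and its size: the white-lidded jar in the white stand, the blue-lidded jar in the blue one, the black-lidded jar in the larger black one and the black-capped vial in the smaller black one. Keep them upright and set them down inside the rim, flat on the stand's floor; do not drop them. Leave the white-capped vial and the pestle standing among them where they are.

Things in the scene. Friction and masses are not known exactly. Their poses are not given: they have to be found in the camera images.
- white_jar: White plastic jar with a white screw lid, round, 59 mm in diameter, 53 mm high (lid: the top 12 mm), about 0.11 kg. Origin: centre of its underside; z up along its axis. Stands loose and upright on the surface at the start.
- blue_jar: White plastic jar with a blue screw lid, round, 51 mm in diameter, 46 mm high (lid: the top 11 mm), about 0.11 kg. Origin: centre of its underside; z up along its axis. Stands loose and upright on the surface at the start.
- black_jar: White plastic jar with a black screw lid, round, 47 mm in diameter, 64 mm high (lid: the top 15 mm), about 0.11 kg. Origin: centre of its underside; z up along its axis. Stands loose and upright on the surface at the start.
- black_vial: Slim glass vial with a black screw cap and grey powder, round, 28 mm in diameter up to about 40 mm, cap 22 mm in diameter, 58 mm high in all, about 0.03 kg. Origin: centre of its underside; z up along its axis. Stands loose and upright on the surface at the start.
- white_stand: White round stand, a shallow cup with a well 75 mm wide inside, 89 mm over all; for the white-lidded jar. Fixed. Origin: centre of its underside on the work surface; z up. The well's flat floor is 4 mm above the surface, the rim 10 mm above it (so the well is 6 mm deep); the rim wall is 4.5 mm thick and a 3 mm high flange stands out 2.5 mm beyond it. 
- blue_stand: Blue round stand, a shallow cup with a well 67 mm wide inside, 81 mm over all; for the blue-lidded jar. Fixed. Origin: centre of its underside on the work surface; z up. The well's flat floor is 4 mm above the surface, the rim 10 mm above it (so the well is 6 mm deep); the rim wall is 4.5 mm thick and a 3 mm high flange stands out 2.5 mm beyond it. 
- black_stand: Larger black round stand, a shallow cup with a well 63 mm wide inside, 77 mm over all; for the black-lidded jar. Fixed. Origin: centre of its underside on the work surface; z up. The well's flat floor is 4 mm above the surface, the rim 10 mm above it (so the well is 6 mm deep); the rim wall is 4.5 mm thick and a 3 mm high flange stands out 2.5 mm beyond it. 
- small_black_stand: Smaller black round stand, a shallow cup with a well 45 mm wide inside, 59 mm over all; for the black-capped vial. Fixed. Origin: centre of its underside on the work surface; z up. The well's flat floor is 4 mm above the surface, the rim 10 mm above it (so the well is 6 mm deep); the rim wall is 4.5 mm thick and a 3 mm high flange stands out 2.5 mm beyond it. 
- white_vial: Bystander, to be left alone: slim glass vial with a white cap, 28 mm in diameter, 58 mm high, loose. Origin: centre of its underside.
- pestle: Bystander, to be left alone: brownish-pink agate pestle standing upright, 27 mm in diameter, 72 mm high, loose. Nothing else in the working area is as tall; only two 102 mm dropper bottles stand at the far right corner of the surface. Origin: centre of its underside.
There are look-alikes about, which are no part of the job. What is shaped like the black_vial but orange is not meant.

How it is judged (in metres and radians):
At the end, for the whole second after the job is handed in: Each container rests released in its own stand: axes within 12 mm horizontally, underside 2 to 6.5 mm above the stand's, upright within 0.08 rad, under 0.02 m/s. White-capped vial and pestle: within 30 mm of their starts and 0.15 rad of upright (horizontal distance between white_jar and white_stand below 0.012 m and z of white_jar in the frame of white_stand between 0.002 and 0.0065 m and angle between each of white_jar, blue_jar, black_jar, black_vial's own z axis and vertical below 0.08 rad and linear speed of each of white_jar, blue_jar, black_jar, black_vial below 0.02 m/s and horizontal distance between blue_jar and blue_stand below 0.012 m and z of blue_jar in the frame of blue_stand between 0.002 and 0.0065 m and horizontal distance between black_jar and black_stand below 0.012 m and z of black_jar in the frame of black_stand between 0.002 and 0.0065 m and horizontal distance between black_vial and small_black_stand below 0.012 m and z of black_vial in the frame of small_black_stand between 0.002 and 0.0065 m and distance of each of white_vial, pestle from where it was at the start of the episode below 0.03 m and angle between each of white_vial, pestle's own z axis and vertical below 0.15 rad); the robot touches nothing.
It fails at once if a container is tipped more than 0.6 rad (angle between any of white_jar, blue_jar, black_jar, black_vial's own z axis and vertical above 0.6 rad).
It fails at once if a container falls freely (a drop of more than about 25 mm: faster than 0.7 m/s out of the fingers) ((linear speed of white_jar above 0.7 m/s and contact force between the fingers and white_jar below 0.05 N) or (linear speed of blue_jar above 0.7 m/s and contact force between the fingers and blue_jar below 0.05 N) or (linear speed of black_jar above 0.7 m/s and contact force between the fingers and black_jar below 0.05 N) or (linear speed of black_vial above 0.7 m/s and contact force between the fingers and black_vial below 0.05 N)).
It fails at once if the white-capped vial or the pestle is moved more than 30 mm or knocked over (distance of any of white_vial, pestle from where it was at the start of the episode above 0.03 m or angle between any of white_vial, pestle's own z axis and vertical above 0.6 rad).
It also fails if it takes over 106 s, if anything falls off the work surface, if the arm or the gripper's body presses on something with over 40 N, if the wrist force passes 120 N, or if a joint passes its speed limit or range.

ROBOT

A 6-joint arm with a two-finger parallel gripper is mounted at the origin on a cart in front of the work surface, level with it; the furniture and walls round the work are solid. World frame = base frame: x ahead of the robot, y to its left, z up, the work surface at z = 0. Lengths are in mm, angles in rad, forces in N, time in s.
With the tool pointing down it reaches from about 350 to 775 mm from the base axis. Payload 7.3 kg.
Tool frame: the origin (TCP) lies on the front face of the gripper's body, between the roots of the fingers; the fingertips stand 66 mm ahead of it and the grasp point (between the pads) lies 47 mm ahead of it (bot.tip_extent is the distance from the TCP to the fingertips, in mm); z points along the fingers, y is the line along which they close (so a half turn about z gives the same grasp; the last joint's range is limited). The gripper opens to 92 mm and grips with 3 to 60 N. Pads are 19 mm wide; open, the fingers measure 130 mm over their backs; the gripper's body (75 mm by 190 mm) begins 47 mm behind the grasp point.
Start: joints at [0.985, 0.342, 1.524, -0, 1.275, -0.146], TCP at [223.509, 475.061, 292.241] pointing down, gripper open.
Joint ranges: [-2.53, 2.53], [-0.77, 2.02], [0.04, 2.7], [-1, 4.14], [0.28, 2.66], [-3.11, 3.11]. Speed limits (rad/s): [2.57, 2.57, 3.14, 3.14, 3.14, 3.14].

INTERFACE

Orientations are given as [roll, pitch, yaw] about the fixed x, y, z axes, in that order (R = Rz(yaw) Ry(pitch) Rx(roll)).
In Python, from plant import readout, viewer, order, bot gives the robot as it stands.
- The arm moves only by the shell command python3 -m creep 'ROWS'. ROWS is text: rows parted by semicolons, each of 7 numbers parted by spaces: the shift along the world's x, y, z in m, then the turn, a rotation vector about the world's x, y, z in rad, then the opening in per cent of the stroke, from 0 (shut) to 100 (fully open). A call has 1 to 8 rows; each row shifts and turns the commanded pose from where the row before left it; what a row does not reach is not made up. A row lasts 1/12 s, in which the tool goes at most 41.7 mm and 7.16 degrees, less where a joint would pass 70% of its speed; a pose out of reach is approached as far as the arm can. A call is refused whole if a number of a shift passes 0.0417 or a number of a turn 0.125, either way. A call with a gripper value outside its range is refused whole. The fingers move at their own pace and stop on an object; the grip force is fixed at half the most. Time passes only in rows, so rows that do not move let the fingers close. It gives the time, the measured TCP pose, the force, the opening and the grip force at its end, in the units of the state.
- readout.get_obs(): the state, without advancing time (a new reading comes with each control period).
- viewer.capture(name): name is "scene" or "top" or "wrist"; returns the picture (480x640x3 uint8, red, green, blue); there is no depth.
- viewer.camera_info(name): a dict with "fx", "fy", "cx", "cy" (pixels), "origin" and "rotation" of the camera in the world. Camera axes: x right, y up, looking along -z (the intrinsics and any distortion apply to the point x, -y, -z); pixel columns grow to the right and rows downward; lengths in mm; the calibration is good to about 2 mm. A picture is of the moment at which its call begins: read the wrist's pose just before it. camera_info takes no time and is no camera call; for the wrist camera it gives the pose at the moment of the call.
- order.close_job(): hands the job in; it is judged then, once.
The state is a dict: "time": time; "joint_positions": joint angles; "dq": joint speeds; "tau": joint torques, N m; "tool_pos": TCP position; "tcp_rot": TCP orientation; "contact_force": force on the tool from outside, world axes, zero at the start; "moment": the same for the moment, N m; "grip_width": finger opening in mm; "finger_force": force on a finger pad.
Only numpy, scipy, OpenCV 4.12 (cv2) and the standard library are available. Lean on these libraries where they do the work, as an engineer would, in place of code of your own. Each camera call takes 0.05 s, during which the arm holds its last target. There are 200 camera calls.

## Working session

There is one attempt and no reset: what is moved stays moved. The work goes in short steps, Python scripts to look and compute and a shell command to move; the robot and the scene stay as the last step left them, time stands still between calls to the robot, and variables do not carry over. Pictures are saved under pics/ and viewed, at most 14 in all, crops included, and the job is handed in when it is done.

```bash
ls; mkdir -p pics
python3 - <<'E'
from plant import readout, viewer, order, bot
import cv2
for n in ["top","scene"]:
    cv2.imwrite(f"pics/{n}0.png", viewer.capture(n)[:,:,::-1]); print(viewer.camera_info(n))
print(readout.get_obs())
E
```

```text
pics
{'fx': 535.3310264982221, 'fy': 535.3310264982221, 'cx': 319.34984843070714, 'cy': 235.86993488166036, 'origin': array([443.3476968 , -34.27651393, 953.23931955]), 'rotation': array([ 8.40325497e-02,  8.31208043e-04, -1.55754479e+00])}
{'fx': 597.0512036245572, 'fy': 597.0512036245572, 'cx': 335.6392290594539, 'cy': 245.2473241119877, 'origin': array([-166.6474634 , -475.32955099,  442.99160474]), 'rotation': array([ 1.11809217, -0.02326515, -0.99168273])}
{'time': 0.1, 'joint_positions': array([ 9.85032413e-01,  3.42618817e-01,  1.52488497e+00, -1.99489615e-05,
        1.27535767e+00, -1.46019294e-01]), 'dq': array([ 0.00036663, -0.00226128, -0.00211826,  0.00058499, -0.00011722,
       -0.00014884]), 'tau': array([ 1.68677190e-03, -4.32008529e+01, -2.44692868e+01,  7.18220067e-02,
        5.27566276e-02, -5.88615740e-05]), 'tool_pos': array([223.34974739, 474.84288757, 291.64490372]), 'tcp_rot': array([-3.14033458e+00, -1.65737443e-04,  2.70185375e+00]), 'contact_force': array([-0.59340398,  0.52958776,  0.16099174]), 'moment': array([-0.0271113 ,  0.01164484,  0.01509216]), 'finger_force': 0.0, 'grip_width': 92.03404597786087}
```

View pics/top0.png

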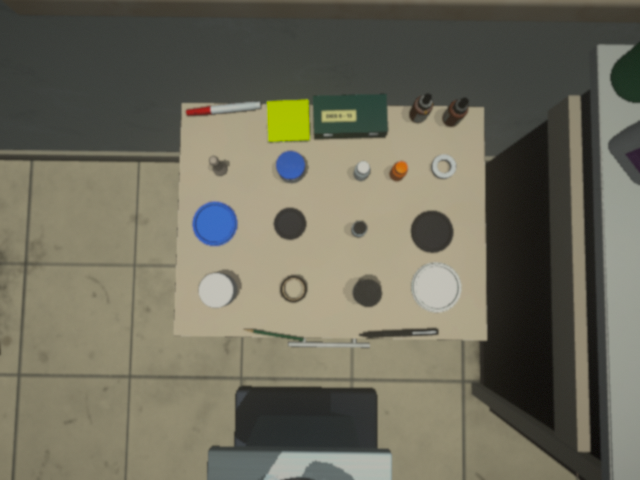

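View pics/scene0.png

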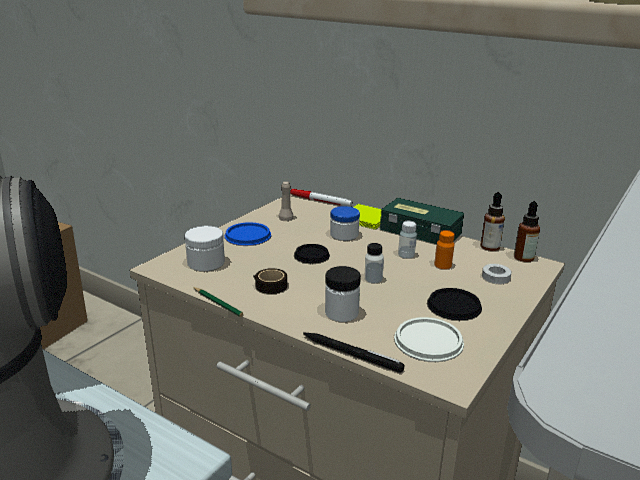

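Top view: the candidates are below.
- **White lid:** jar (217,289). Not white vial (362,171), white ring (444,167) or white stand (436,288).
- **Blue lid:** jar (291,166). Not blue stand (215,223).
- **Black lid:** jar (367,291). Not stands (290,223) and (432,231), or tape roll (294,289).
- **Black-capped vial:** (359,229). Not white vial (362,171) or orange (400,170).
- **Pestle:** (218,163).

Next I check these choices in a crop and compute positions.

```bash
cat > h.py <<'E'
import numpy as np, cv2
from scipy.spatial.transform import Rotation as R
from scipy.optimize import least_squares
from plant import readout, viewer, order, bot
def ray(ci,u,v):
    M=R.from_euler('xyz',ci['rotation']).as_matrix()
    return M@np.array([(u-ci['cx'])/ci['fx'],-(v-ci['cy'])/ci['fy'],-1])
def back(ci,u,v,z):
    d=ray(ci,u,v); o=ci['origin']; return (o+d*(z-o[2])/d[2]).round(1)
def proj(ci,P):
    M=R.from_euler('xyz',ci['rotation']).as_matrix()
    q=(np.atleast_2d(P)-ci['origin'])@M
    return np.c_[ci['cx']+ci['fx']*q[:,0]/-q[:,2], ci['cy']-ci['fy']*q[:,1]/-q[:,2]]
E
python3 - <<'E'
from h import *
I=cv2.imread('pics/top0.png'); ci=viewer.camera_info('top'); cs=viewer.camera_info('scene'); print(ci['rotation'])
H=cv2.cvtColor(I,cv2.COLOR_BGR2HSV); h,s,v=cv2.split(H)
dark=(I.max(2)<75); blue=(s>130)&(h>95)&(h<130); white=(s<35)&(v>120)
W=[('white_jar',217,289,white,53),('blue_jar',291,166,blue,41),('black_jar',367,291,dark,57),('black_vial',359,229,dark,53),
('white_stand',436,288,white,8),('blue_stand',215,223,blue,8),('black_stand',432,231,dark,8),('small_black_stand',290,223,dark,8),('white_vial',362,171,white,53)]
A=I.copy()
for n,x,y,m,z in W:
    mm=np.zeros(m.shape,np.uint8); mm[y-28:y+28,x-28:x+28]=m[y-28:y+28,x-28:x+28]
    c=max(cv2.findContours(mm,0,1)[0],key=cv2.contourArea); (u,w),r=cv2.minEnclosingCircle(c)
    p=back(ci,u,w,z); print(n,round(u,1),round(w,1),'r',round(r,1),'diam mm',round(2*r*(953-z)/535,1),p, np.hypot(p[0],p[1]).round(), 'scene',proj(cs,p)[0].round())
    cv2.circle(A,(int(u+.5),int(w+.5)),int(r+.5),(0,255,255),1)
print('pestle',back(ci,214,160,72))
cv2.imwrite('pics/topc.png',cv2.resize(A[90:345,170:495],None,fx=2.3,fy=2.3,interpolation=cv2.INTER_CUBIC))
wi=viewer.camera_info('wrist'); print(wi)
E
```

```text
[ 8.40325497e-02  8.31208043e-04 -1.55754479e+00]
white_jar 216.1 290.1 r 18.2 diam mm 61.3 [425.8 139.1  53. ] 448.0 scene [206. 234.]
blue_jar 290.2 165.0 r 13.7 diam mm 46.8 [642.5  19.5  41. ] 643.0 scene [347. 215.]
black_jar 366.9 291.9 r 13.5 diam mm 45.2 [ 426.2 -113.    57. ] 441.0 scene [345. 278.]
black_vial 359.5 227.5 r 5.7 diam mm 19.2 [ 534.2 -100.2   53. ] 544.0 scene [377. 249.]
white_stand 435.9 287.0 r 25.6 diam mm 90.3 [ 435.5 -238.4    8. ] 496.0 scene [431. 337.]
blue_stand 214.0 223.0 r 21.6 diam mm 76.4 [543.4 154.9   8. ] 565.0 scene [250. 232.]
black_stand 431.7 231.0 r 20.4 diam mm 72.0 [ 534.2 -231.5    8. ] 582.0 scene [456. 302.]
small_black_stand 289.5 223.2 r 15.0 diam mm 52.9 [544.7  20.9   8. ] 545.0 scene [313. 252.]
white_vial 362.4 168.7 r 8.5 diam mm 28.5 [ 635.1 -104.4   53. ] 644.0 scene [410. 227.]
pestle [642.5 145.3  72. ]
{'fx': 353.8660966757594, 'fy': 353.8660966757594, 'cx': 319.79096223946357, 'cy': 242.56952163365375, 'origin': array([157.05196874, 505.82202071, 384.08090928]), 'rotation': array([-0.2752905 ,  0.00130793,  1.13085449])}
```

View pics/topc.png

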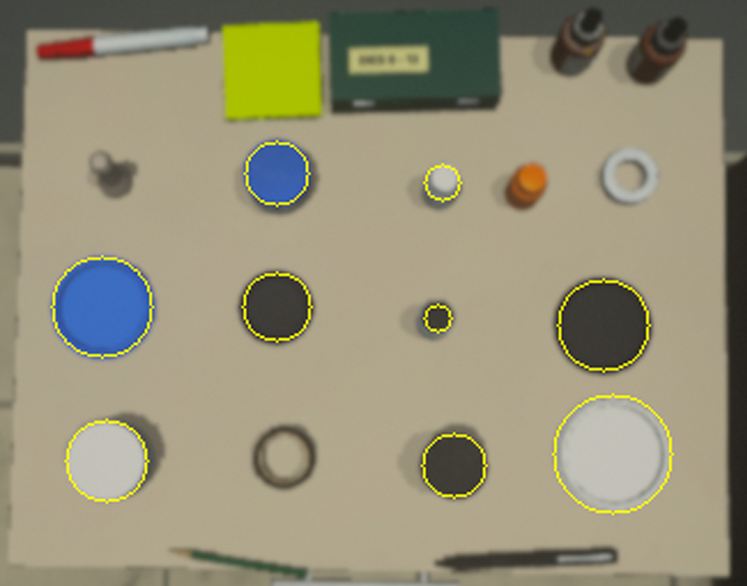

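Choices are confirmed: the radii match, and the orange and white vials are excluded. I'll turn the fingers to close along y and move above the white jar.

```bash
python3 -m creep '0.0145 -0.024 0 0 0 0.11 100;0.0145 -0.024 0 0 0 0.11 100;0.0145 -0.024 0 0 0 0.11 100;0.0145 -0.024 0 0 0 0.11 100;0.0145 -0.024 0 0 0 0 100;0.0145 -0.024 0 0 0 0 100;0.0145 -0.024 0 0 0 0 100'; python3 -m creep '0.0145 -0.024 0 0 0 0 100;0.0145 -0.024 0 0 0 0 100;0.0145 -0.024 0 0 0 0 100;0.0145 -0.024 0 0 0 0 100;0.0145 -0.024 0 0 0 0 100;0.0145 -0.024 0 0 0 0 100;0.0145 -0.024 0 0 0 0 100;0 0 0 0 0 0 100'
cat > look.py <<'E'
from h import *
import sys
n=sys.argv[1]; I=viewer.capture('wrist')[:,:,::-1].copy(); ci=viewer.camera_info('wrist')
O={'wj':(426,139,53,29.5),'bj':(642.5,19.5,46,25.5),'kj':(426,-113,64,23.5),'kv':(534,-100,58,11),'ws':(435.5,-238.4,10,42),'bs':(543.4,155,10,38),'ks':(534,-231.5,10,36),'ss':(544.7,21,10,27)}
cv2.imwrite(f'pics/{n}_raw.png',I)
t=np.linspace(0,2*np.pi,60)
for k,(x,y,z,r) in O.items():
    p=proj(ci,np.c_[x+r*np.cos(t),y+r*np.sin(t),0*t+z]); cv2.polylines(I,[np.int32(p.round())],True,(0,0,255),1)
cv2.imwrite(f'pics/{n}.png',I); o=readout.get_obs(); print(o['tool_pos'],o['tcp_rot'],o['joint_positions'].round(2),ci)
E
python3 look.py w1
```

```text
time: 0.68
tool_pos: [325.3, 305.7, 292.0]
tcp_rot: [-3.141, -0.0, -3.141]
contact_force: [-0.2, 0.3, 0.1]
grip_width: 91.9
finger_force: 0.0
time: 1.35
tool_pos: [428.5, 135.8, 292.0]
tcp_rot: [-3.14, 0.001, 3.138]
contact_force: [-0.1, 0.4, 0.0]
grip_width: 91.5
finger_force: 0.0
[427.34355961 137.34743193 291.83811838] [-3.14133918e+00 -6.46212595e-04  3.13806801e+00] [ 0.14  0.2   1.72 -0.    1.22 -1.43] {'fx': 353.8660966757594, 'fy': 353.8660966757594, 'cx': 319.79096223946357, 'cy': 242.56952163365375, 'origin': array([354.05460521, 137.31379867, 384.34353506]), 'rotation': array([-2.74927820e-01,  1.96988870e-04,  1.56711397e+00])}
```

View pics/w1.png

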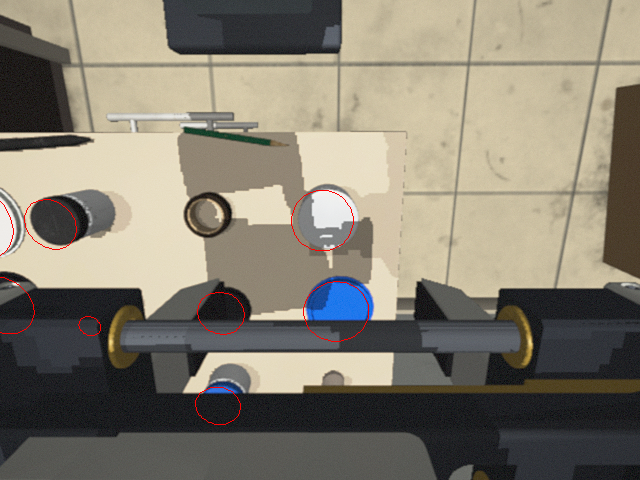

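The wrist view shows the white jar's lid at about (326,216). The estimate projects 4–6 px away and the other objects shift the same way, so the top camera has a small bias. I'll descend and measure from near.

```bash
python3 -m creep '0 0.0007 -0.03 0 0 0 100;0 0.0007 -0.03 0 0 0 100;0 0.0007 -0.03 0 0 0 100;0 0 -0.03 0 0 0 100;0 0 -0.02 0 0 0 100;0 0 0 0 0 0 100'; python3 look.py w2
```

```text
time: 1.9
tool_pos: [423.7, 141.6, 148.8]
tcp_rot: [-3.141, -0.008, -3.141]
contact_force: [0.1, -1.2, 0.1]
grip_width: 91.9
finger_force: 0.0
[424.90072596 141.69338761 150.82031091] [-3.14113316 -0.00505768 -3.1406185 ] [ 0.15  0.39  1.92  0.    0.84 -1.42] {'fx': 353.8660966757594, 'fy': 353.8660966757594, 'cx': 319.79096223946357, 'cy': 242.56952163365375, 'origin': array([352.05334072, 141.34924474, 243.63188035]), 'rotation': array([-2.70485918e-01,  4.02755204e-04,  1.57163056e+00])}
```

View pics/w2.png

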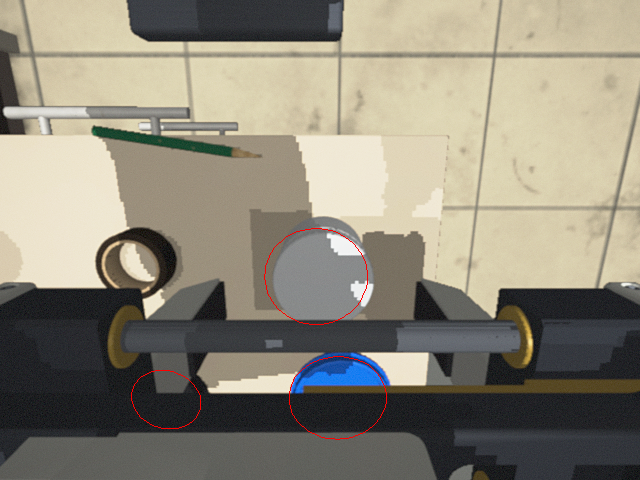

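The lid is centred near (323,277) and the fingers' midline is at 320. The jar is therefore about 2 mm to +y of the tool, so I'll correct, go down and grip.

```bash
python3 -m creep '0.001 0.002 -0.012 0 0 0 100;0 0 -0.012 0 0 0 100;0 0 -0.012 0 0 0 100;0 0 -0.012 0 0 0 100;0 0 -0.012 0 0 0 100;0 0 -0.010 0 0 0 100;0 0 0 0 0 0 100;0 0 0 0 0 0 100'; python3 -m creep '0 0 0 0 0 0 40;0 0 0 0 0 0 40;0 0 0 0 0 0 40;0 0 0 0 0 0 40;0 0 0 0 0 0 40;0 0 0 0 0 0 40;0 0 0 0 0 0 40;0 0 0 0 0 0 40'
```

```text
time: 2.62
tool_pos: [428.0, 143.6, 83.3]
tcp_rot: [3.141, 0.001, -3.141]
contact_force: [-0.2, 0.1, 0.9]
grip_width: 92.2
finger_force: 0.0
time: 3.28
tool_pos: [427.6, 143.2, 82.4]
tcp_rot: [3.141, 0.0, -3.141]
contact_force: [-0.7, 0.2, 3.7]
grip_width: 58.0
finger_force: 30.0
```

```bash
python3 -m creep '0 0 0.01 0 0 0 40;0 0 0.02 0 0 0 40;0 0 0.025 0 0 0 40;0 0 0.025 0 0 0 40;0 0 0.02 0 0 0 40;0 0 0 0 0 0 40'; python3 -m creep '0 -0.02 0 0 0 0 40;0 -0.024 0 0 0 0 40;0 -0.024 0 0 0 0 40;0 -0.024 0 0 0 0 40;0 -0.024 0 0 0 0 40;0 -0.024 0 0 0 0 40;0 -0.024 0 0 0 0 40;0 -0.024 0 0 0 0 40'; python3 -m creep '0 -0.024 0 0 0 0 40;0 -0.024 0 0 0 0 40;0.002 -0.024 0 0 0 0 40;0.002 -0.024 0 0 0 0 40;0.002 -0.024 0 0 0 0 40;0 -0.024 0 0 0 0 40;0 -0.024 0 0 0 0 40;0 -0.024 0 0 0 0 40'; python3 -m creep '0 0 -0.01 0 0 0 40;0 0 -0.01 0 0 0 40;0 0 0 0 0 0 40;0 0 0 0 0 0 40';python3 look.py w3
```

```text
time: 3.78
tool_pos: [429.2, 143.4, 185.5]
tcp_rot: [3.141, 0.007, -3.141]
contact_force: [0.3, 0.4, -0.6]
grip_width: 58.1
finger_force: 30.0
time: 4.45
tool_pos: [426.8, -45.9, 181.2]
tcp_rot: [3.141, -0.002, -3.141]
contact_force: [0.3, 0.6, 0.1]
grip_width: 58.1
finger_force: 30.0
time: 5.12
tool_pos: [432.9, -237.8, 181.0]
tcp_rot: [3.14, -0.002, -3.142]
contact_force: [-0.0, -0.7, -0.6]
grip_width: 58.3
finger_force: 30.0
time: 5.45
tool_pos: [432.9, -236.4, 161.1]
tcp_rot: [3.14, -0.002, -3.141]
contact_force: [-0.6, 0.8, -0.5]
grip_width: 58.0
finger_force: 30.0
[ 433.29584486 -236.55645412  161.72086861] [ 3.14066537e+00 -1.08202991e-03 -3.14120257e+00] [-0.66  0.44  1.78  0.    0.92 -2.23] {'fx': 353.8660966757594, 'fy': 353.8660966757594, 'cx': 319.79096223946357, 'cy': 242.56952163365375, 'origin': array([ 360.04370554, -236.97952347,  254.24971265]), 'rotation': array([-2.74394894e-01, -1.00463520e-03,  1.57102244e+00])}
```

View pics/w3.png

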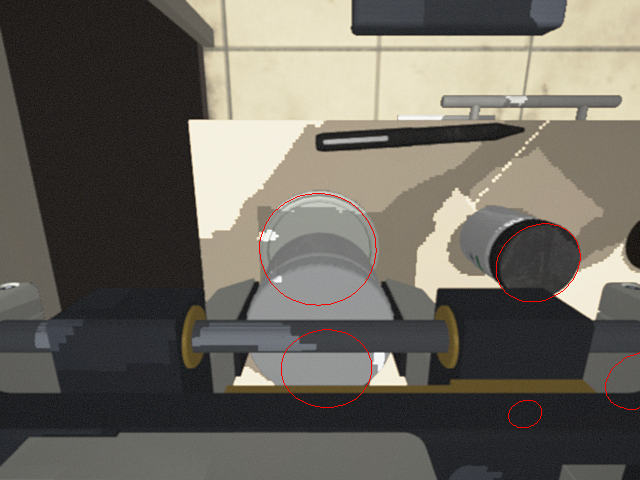

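The stand's ring spans x 262–377, centred under the tool midline at 320, so the jar is aligned. Lowering.

```bash
python3 -m creep '0.001 0 -0.015 0 0 0 40;0 0 -0.015 0 0 0 40;0 0 -0.015 0 0 0 40;0 0 -0.012 0 0 0 40;0 0 -0.008 0 0 0 40;0 0 -0.006 0 0 0 40;0 0 0 0 0 0 40;0 0 0 0 0 0 40'; python3 -m creep '0 0 -0.001 0 0 0 40;0 0 0 0 0 0 40;0 0 -0.001 0 0 0 40;0 0 0 0 0 0 40'
```

```text
time: 6.17
tool_pos: [434.7, -236.9, 91.5]
tcp_rot: [-3.142, 0.0, -3.141]
contact_force: [0.1, -0.1, -0.2]
grip_width: 58.5
finger_force: 30.0
time: 6.5
tool_pos: [434.6, -236.9, 89.5]
tcp_rot: [-3.141, 0.0, -3.141]
contact_force: [-0.1, 0.6, -0.5]
grip_width: 58.0
finger_force: 30.0
```

```bash
python3 -m creep '0 0 -0.001 0 0 0 40;0 0 0 0 0 0 40;0 0 -0.001 0 0 0 40;0 0 0 0 0 0 40'; python3 -m creep '0 0 -0.001 0 0 0 40;0 0 0 0 0 0 40;0 0 0 0 0 0 40'
```

```text
time: 6.83
tool_pos: [434.4, -236.8, 87.1]
tcp_rot: [3.141, -0.0, -3.141]
contact_force: [-0.4, 0.1, -1.0]
grip_width: 58.1
finger_force: 30.0
time: 7.08
tool_pos: [434.5, -236.9, 86.4]
tcp_rot: [-3.141, 0.0, -3.141]
contact_force: [-0.7, 0.9, 3.0]
grip_width: 58.0
finger_force: 30.0
```

Contact at the expected height (86.4). Release, rise, and go over the black jar.

```bash
python3 -m creep '0 0 0 0 0 0 75;0 0 0 0 0 0 75;0 0 0 0 0 0 85;0 0 0 0 0 0 90;0 0 0.01 0 0 0 90;0 0 0.02 0 0 0 90;0 0 0.025 0 0 0 90;0 0 0.025 0 0 0 90'; python3 -m creep '-0.002 0.025 0 0 0 0 100;-0.002 0.025 0 0 0 0 100;-0.002 0.025 0 0 0 0 100;-0.002 0.025 0 0 0 0 100;0 0.025 0 0 0 0 100;0 0 0 0 0 0 100;0 0 0 0 0 0 100'; python3 look.py w4
```

```text
time: 7.75
tool_pos: [434.2, -236.7, 167.5]
tcp_rot: [3.141, -0.001, -3.141]
contact_force: [0.9, -1.0, -0.0]
grip_width: 82.5
finger_force: 0.0
time: 8.33
tool_pos: [426.6, -111.1, 167.0]
tcp_rot: [-3.141, 0.001, -3.139]
contact_force: [-0.1, -0.3, 0.8]
grip_width: 91.5
finger_force: 0.0
[ 426.87299974 -111.90860453  166.90450199] [-3.14092485e+00  1.15515924e-03 -3.14011649e+00] [-0.43  0.35  1.92 -0.    0.87 -2.  ] {'fx': 353.8660966757594, 'fy': 353.8660966757594, 'cx': 319.79096223946357, 'cy': 242.56952163365375, 'origin': array([ 353.41912482, -112.26912957,  259.25460263]), 'rotation': array([-2.76627533e-01,  6.23036758e-04,  1.57216174e+00])}
```

View pics/w4.png

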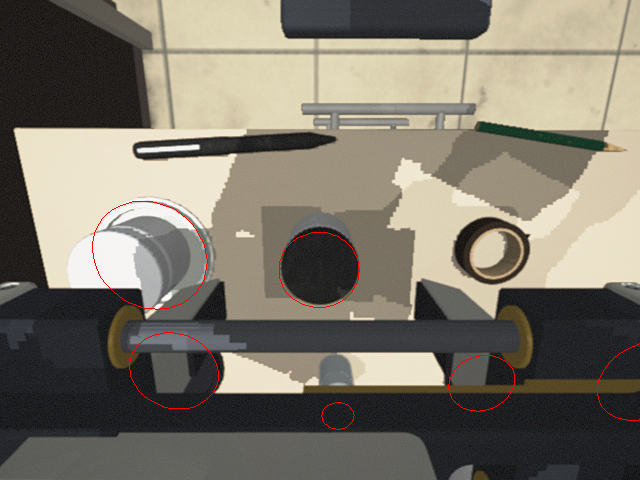

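The white jar sits in its stand. The black lid is centred at (320,268), right on the overlay, so I'll go straight down and grip.

```bash
python3 -m creep '0 0 -0.015 0 0 0 100;0 0 -0.018 0 0 0 100;0 0 -0.018 0 0 0 100;0 0 -0.018 0 0 0 100;0 0 -0.012 0 0 0 100;0 0 -0.005 0 0 0 100;0 0 0 0 0 0 60;0 0 0 0 0 0 30'; python3 -m creep '0 0 0 0 0 0 30;0 0 0 0 0 0 30;0 0 0 0 0 0 30;0 0 0 0 0 0 30;0 0 0 0 0 0 30;0 0 0 0 0 0 30;0 0 0 0 0 0 30'
```

```text
time: 9.05
tool_pos: [426.8, -112.5, 80.5]
tcp_rot: [-3.142, 0.0, 3.141]
contact_force: [0.4, 0.2, -0.6]
grip_width: 82.8
finger_force: 0.0
time: 9.63
tool_pos: [426.6, -111.8, 80.5]
tcp_rot: [-3.142, 0.0, -3.141]
contact_force: [0.3, 1.5, 2.3]
grip_width: 46.1
finger_force: 30.0
```

```bash
python3 -m creep '0 0 0.01 0 0 0 30;0 0 0.02 0 0 0 30;0 0 0.02 0 0 0 30;0 0 0.02 0 0 0 30;0 0 0.015 0 0 0 30;0 0 0 0 0 0 30'; python3 -m creep '0.0177 -0.0195 0 0 0 0 30;0.0177 -0.0195 0 0 0 0 30;0.0177 -0.0195 0 0 0 0 30;0.0177 -0.0195 0 0 0 0 30;0.0177 -0.0195 0 0 0 0 30;0.0177 -0.0195 0 0 0 0 30;0 0 0 0 0 0 30;0 0 0 0 0 0 30';python3 look.py w5
```

```text
time: 10.13
tool_pos: [427.7, -112.3, 167.6]
tcp_rot: [-3.14, 0.005, -3.141]
contact_force: [0.2, 0.1, -1.1]
grip_width: 46.1
finger_force: 30.0
time: 10.8
tool_pos: [532.5, -229.3, 163.3]
tcp_rot: [3.14, -0.002, 3.141]
contact_force: [-0.9, 0.5, -0.5]
grip_width: 45.9
finger_force: 30.0
[ 531.86131063 -228.42590889  163.45191718] [ 3.13970285e+00 -2.80604027e-03  3.14136558e+00] [-0.54  0.57  1.54  0.    1.04 -2.11] {'fx': 353.8660966757594, 'fy': 353.8660966757594, 'cx': 319.79096223946357, 'cy': 242.56952163365375, 'origin': array([ 458.7804864 , -228.89394135,  256.10050488]), 'rotation': array([-0.27271022, -0.00195968,  1.57039982])}
```

View pics/w5.png

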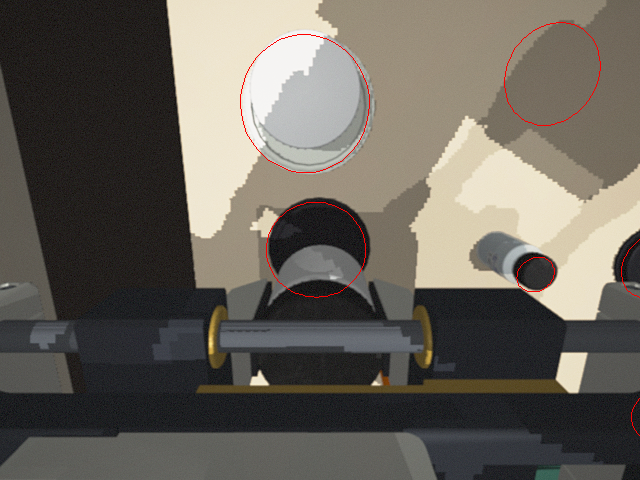

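White jar is in its well (about (305,92)). The black stand spans x 268–369, centred under the held jar at 319. Lowering.

```bash
python3 -m creep '0 -0.0005 -0.015 0 0 0 30;0 0 -0.015 0 0 0 30;0 0 -0.015 0 0 0 30;0 0 -0.013 0 0 0 30;0 0 -0.01 0 0 0 30;0 0 -0.006 0 0 0 30;0 0 0 0 0 0 30;0 0 0 0 0 0 30'; python3 -m creep '0 0 -0.001 0 0 0 30;0 0 -0.001 0 0 0 30;0 0 0 0 0 0 30;0 0 0 0 0 0 30'
```

```text
time: 11.52
tool_pos: [532.6, -229.0, 91.3]
tcp_rot: [3.141, -0.0, -3.141]
contact_force: [-0.6, -0.4, -0.6]
grip_width: 46.0
finger_force: 30.0
time: 11.85
tool_pos: [532.8, -229.4, 89.6]
tcp_rot: [-3.141, 0.001, -3.141]
contact_force: [-0.1, -0.6, -0.7]
grip_width: 46.1
finger_force: 30.0
```

```bash
python3 -m creep '0 0 -0.001 0 0 0 30;0 0 -0.001 0 0 0 30;0 0 -0.001 0 0 0 30;0 0 -0.001 0 0 0 30;0 0 0 0 0 0 30;0 0 0 0 0 0 30'; python3 -m creep '0 0 -0.001 0 0 0 30;0 0 0 0 0 0 30;0 0 0 0 0 0 30'
```

```text
time: 12.35
tool_pos: [532.7, -229.3, 85.1]
tcp_rot: [3.141, -0.0, -3.141]
contact_force: [0.4, -0.2, -2.1]
grip_width: 46.2
finger_force: 30.0
time: 12.6
tool_pos: [532.9, -229.4, 84.5]
tcp_rot: [-3.141, 0.0, -3.141]
contact_force: [-0.4, 1.1, 1.0]
grip_width: 46.2
finger_force: 30.0
```

```bash
python3 -m creep '0 0 0 0 0 0 60;0 0 0 0 0 0 70;0 0 0 0 0 0 80;0 0 0 0 0 0 80;0 0 0.01 0 0 0 80;0 0 0.02 0 0 0 80;0 0 0.025 0 0 0 80;0 0 0.025 0 0 0 80'; python3 -m creep '0 0.025 0 0 0 0 80;0 0.025 0 0 0 0 80;0 0.025 0 0 0 0 80;0 0.025 0 0 0 0 80;0 0.025 0 0 0 0 80;0 0.005 0 0 0 0 80;0 0 0 0 0 0 80;0 0 0 0 0 0 80'; python3 look.py w6
```

```text
time: 13.27
tool_pos: [532.4, -229.2, 165.4]
tcp_rot: [3.141, -0.001, -3.141]
contact_force: [0.2, -0.6, 0.1]
grip_width: 73.3
finger_force: 0.0
time: 13.93
tool_pos: [533.0, -99.7, 164.8]
tcp_rot: [-3.141, 0.001, -3.141]
contact_force: [-1.0, -1.0, 0.4]
grip_width: 73.8
finger_force: 0.0
[ 532.98343635 -100.26423232  164.64215787] [-3.14101171e+00  7.72051570e-04  3.14154590e+00] [-0.33  0.51  1.65 -0.    0.99 -1.9 ] {'fx': 353.8660966757594, 'fy': 353.8660966757594, 'cx': 319.79096223946357, 'cy': 242.56952163365375, 'origin': array([ 459.56532351, -100.51328358,  257.03347664]), 'rotation': array([-2.76302950e-01,  5.36495328e-04,  1.57063821e+00])}
```

View pics/w6.png

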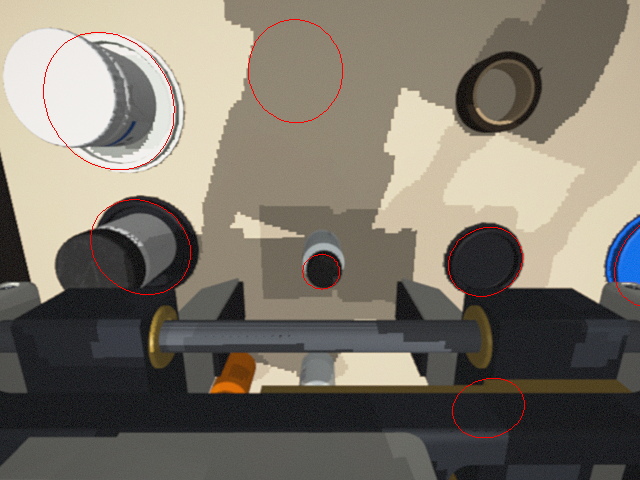

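The black cap is at (322,270), about 1 mm to +y. The black jar is upright in its stand. Go down and grip the vial.

```bash
python3 -m creep '0 0.001 -0.015 0 0 0 80;0 0 -0.018 0 0 0 80;0 0 -0.018 0 0 0 80;0 0 -0.018 0 0 0 80;0 0 -0.012 0 0 0 80;0 0 -0.007 0 0 0 80;0 0 0 0 0 0 60;0 0 0 0 0 0 40'; python3 -m creep '0 0 0 0 0 0 20;0 0 0 0 0 0 15;0 0 0 0 0 0 15;0 0 0 0 0 0 15;0 0 0 0 0 0 15;0 0 0 0 0 0 15;0 0 0 0 0 0 15;0 0 0 0 0 0 15'
```

```text
time: 14.65
tool_pos: [532.9, -99.2, 76.3]
tcp_rot: [3.142, -0.0, 3.141]
contact_force: [-0.1, 0.5, -0.4]
grip_width: 64.4
finger_force: 0.0
time: 15.32
tool_pos: [532.8, -98.3, 76.5]
tcp_rot: [3.142, 0.0, -3.141]
contact_force: [-0.5, 0.1, 2.6]
grip_width: 26.8
finger_force: 30.0
```

```bash
python3 -m creep '0 0 0.01 0 0 0 15;0 0 0.02 0 0 0 15;0 0 0.02 0 0 0 15;0 0 0.02 0 0 0 15;0 0 0.015 0 0 0 15;0 0 0 0 0 0 15'; python3 -m creep '0.0018 0.02 0 0 0 0 15;0.0018 0.02 0 0 0 0 15;0.0018 0.02 0 0 0 0 15;0.0018 0.02 0 0 0 0 15;0.0018 0.02 0 0 0 0 15;0.0018 0.02 0 0 0 0 15;0 0 0 0 0 0 15;0 0 0 0 0 0 15';python3 look.py w7
```

```text
time: 15.82
tool_pos: [534.2, -98.8, 164.9]
tcp_rot: [-3.14, 0.006, -3.141]
contact_force: [0.2, 0.3, 0.3]
grip_width: 26.8
finger_force: 30.0
time: 16.48
tool_pos: [543.1, 22.4, 160.7]
tcp_rot: [-3.142, -0.001, -3.139]
contact_force: [-0.7, -0.3, 0.1]
grip_width: 26.8
finger_force: 30.0
[543.21083326  21.6446152  160.76996834] [-3.14142390e+00 -9.25444345e-04 -3.14037260e+00] [-0.1   0.51  1.65 -0.    0.98 -1.67] {'fx': 353.8660966757594, 'fy': 353.8660966757594, 'cx': 319.79096223946357, 'cy': 242.56952163365375, 'origin': array([469.95587287,  21.2638436 , 253.287714  ]), 'rotation': array([-2.74604930e-01,  1.05509973e-04,  1.57184723e+00])}
```

View pics/w7.png

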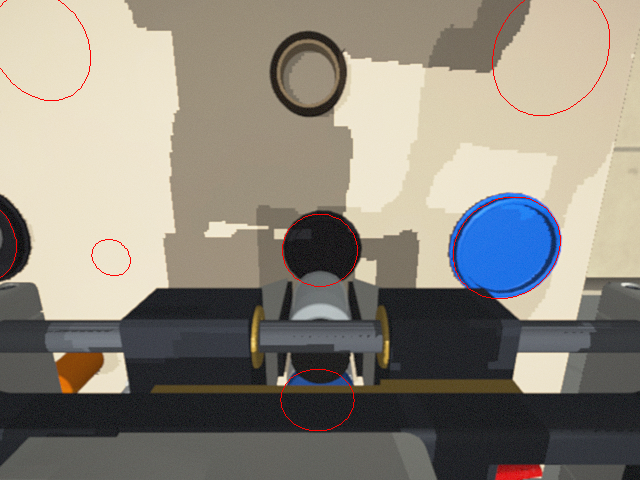

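The small black stand spans x 283–360, centre 321, under the held vial. Lowering.

```bash
python3 -m creep '0 0.0005 -0.015 0 0 0 15;0 0 -0.015 0 0 0 15;0 0 -0.015 0 0 0 15;0 0 -0.013 0 0 0 15;0 0 -0.01 0 0 0 15;0 0 -0.006 0 0 0 15;0 0 0 0 0 0 15;0 0 0 0 0 0 15'; python3 -m creep '0 0 -0.001 0 0 0 15;0 0 -0.001 0 0 0 15;0 0 -0.001 0 0 0 15;0 0 -0.001 0 0 0 15;0 0 0 0 0 0 15;0 0 0 0 0 0 15'
```

```text
time: 17.2
tool_pos: [543.6, 21.8, 87.3]
tcp_rot: [3.142, -0.0, 3.141]
contact_force: [0.2, 0.4, -0.2]
grip_width: 26.7
finger_force: 30.0
time: 17.7
tool_pos: [543.5, 22.2, 83.3]
tcp_rot: [3.141, 0.0, -3.141]
contact_force: [-0.5, 0.4, -0.2]
grip_width: 26.5
finger_force: 30.0
```

```bash
python3 -m creep '0 0 -0.001 0 0 0 15;0 0 -0.001 0 0 0 15;0 0 0 0 0 0 15;0 0 0 0 0 0 15'; python3 -m creep '0 0 -0.0007 0 0 0 15;0 0 0 0 0 0 15;0 0 0 0 0 0 15'
```

```text
time: 18.03
tool_pos: [543.5, 22.2, 81.1]
tcp_rot: [3.141, -0.0, -3.141]
contact_force: [-0.5, -0.5, -1.2]
grip_width: 26.5
finger_force: 30.0
time: 18.28
tool_pos: [543.5, 22.2, 80.6]
tcp_rot: [3.142, 0.0, -3.141]
contact_force: [0.2, 0.7, -0.2]
grip_width: 26.5
finger_force: 30.0
```

```bash
python3 -m creep '0 0 -0.0005 0 0 0 15;0 0 0 0 0 0 40;0 0 0 0 0 0 55;0 0 0 0 0 0 65;0 0 0.01 0 0 0 65;0 0 0.02 0 0 0 80;0 0 0.03 0 0 0 90;0 0 0.03 0 0 0 90'; python3 -m creep '0.02 0 0 0 0 0 100;0.02 0 0 0 0 0 100;0.02 -0.001 0 0 0 0 100;0.02 0 0 0 0 0 100;0.018 0 0 0 0 0 100;0 0 0 0 0 0 100;0 0 0 0 0 0 100'; python3 look.py w8
```

```text
time: 18.95
tool_pos: [543.0, 22.2, 171.1]
tcp_rot: [3.141, -0.002, -3.141]
contact_force: [0.3, -0.4, -1.2]
grip_width: 68.4
finger_force: 0.0
time: 19.53
tool_pos: [641.5, 21.2, 170.1]
tcp_rot: [3.141, -0.0, -3.141]
contact_force: [-0.8, 0.6, 0.4]
grip_width: 91.7
finger_force: 0.0
[640.878941    21.22458019 170.01962578] [ 3.14142519e+00 -1.05208689e-03 -3.14132469e+00] [-0.09  0.66  1.34  0.    1.14 -1.66] {'fx': 353.8660966757594, 'fy': 353.8660966757594, 'cx': 319.79096223946357, 'cy': 242.56952163365375, 'origin': array([567.63524274,  20.87668206, 262.53503618]), 'rotation': array([-2.74423324e-01, -2.22873290e-04,  1.57092865e+00])}
```

View pics/w8.png

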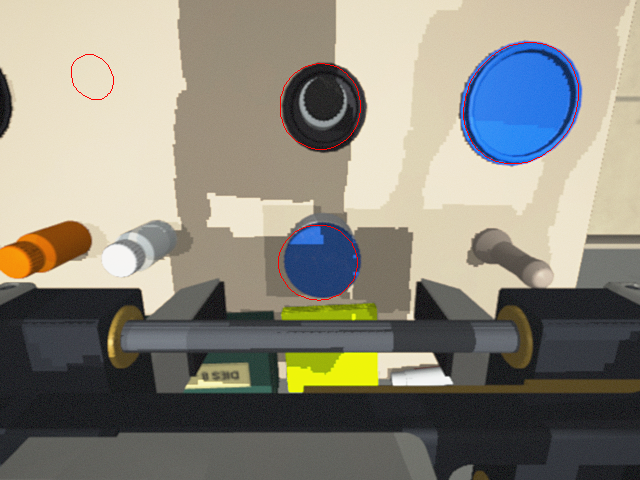

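The vial stands in its well at (322,105). The blue lid is centred at (322,260), about 1 mm to +y. Down and grip.

```bash
python3 -m creep '0 0.001 -0.015 0 0 0 100;0 0 -0.018 0 0 0 100;0 0 -0.018 0 0 0 100;0 0 -0.018 0 0 0 100;0 0 -0.014 0 0 0 100;0 0 -0.009 0 0 0 100;0 0 0 0 0 0 60;0 0 0 0 0 0 40'; python3 -m creep '0 0 0 0 0 0 35;0 0 0 0 0 0 35;0 0 0 0 0 0 35;0 0 0 0 0 0 35;0 0 0 0 0 0 35;0 0 0 0 0 0 35;0 0 0 0 0 0 35'
```

```text
time: 20.25
tool_pos: [641.1, 22.2, 78.3]
tcp_rot: [3.141, -0.001, -3.141]
contact_force: [-0.2, -0.1, 0.5]
grip_width: 82.7
finger_force: 0.0
time: 20.83
tool_pos: [641.7, 22.2, 78.6]
tcp_rot: [3.141, 0.001, -3.141]
contact_force: [-0.4, 0.6, 3.9]
grip_width: 50.2
finger_force: 30.0
```

```bash
python3 -m creep '0 0 0.01 0 0 0 35;0 0 0.02 0 0 0 35;0 0 0.02 0 0 0 35;0 0 0.02 0 0 0 35;0 0 0.018 0 0 0 35;0 0 0 0 0 0 35'; python3 -m creep '-0.0167 0.0223 0 0 0 0 35;-0.0167 0.0223 0 0 0 0 35;-0.0167 0.0223 0 0 0 0 35;-0.0167 0.0223 0 0 0 0 35;-0.0167 0.0223 0 0 0 0 35;-0.0167 0.0223 0 0 0 0 35;0 0 0 0 0 0 35;0 0 0 0 0 0 35';python3 look.py w9
```

```text
time: 21.33
tool_pos: [643.2, 22.0, 170.5]
tcp_rot: [-3.141, 0.007, -3.141]
contact_force: [1.8, -0.3, -0.4]
grip_width: 49.9
finger_force: 30.0
time: 22.0
tool_pos: [540.3, 156.9, 165.4]
tcp_rot: [-3.141, -0.001, -3.139]
contact_force: [0.9, 0.0, -0.9]
grip_width: 50.2
finger_force: 30.0
[541.1631869  156.08260153 165.5518669 ] [-3.14121482e+00 -4.16309625e-04 -3.14010110e+00] [ 0.14  0.54  1.59 -0.    1.02 -1.43] {'fx': 353.8660966757594, 'fy': 353.8660966757594, 'cx': 319.79096223946357, 'cy': 242.56952163365375, 'origin': array([467.83901952, 155.71388074, 258.02410024]), 'rotation': array([-2.75055400e-01,  2.84529458e-04,  1.57208357e+00])}
```

View pics/w9.png

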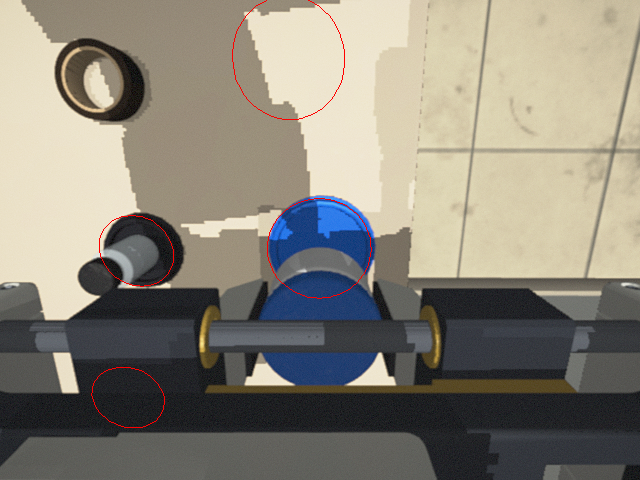

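The blue stand spans x 268–375, centre 321, under the held jar. Lowering.

```bash
python3 -m creep '0 0.0008 -0.015 0 0 0 35;0 0 -0.016 0 0 0 35;0 0 -0.016 0 0 0 35;0 0 -0.014 0 0 0 35;0 0 -0.01 0 0 0 35;0 0 -0.006 0 0 0 35;0 0 0 0 0 0 35;0 0 0 0 0 0 35'; python3 -m creep '0 0 -0.001 0 0 0 35;0 0 -0.001 0 0 0 35;0 0 -0.001 0 0 0 35;0 0 0 0 0 0 35;0 0 0 0 0 0 35'
```

```text
time: 22.72
tool_pos: [541.7, 156.4, 89.1]
tcp_rot: [3.142, 0.0, 3.141]
contact_force: [0.2, -0.6, -1.8]
grip_width: 49.8
finger_force: 30.0
time: 23.13
tool_pos: [541.4, 156.8, 86.3]
tcp_rot: [3.141, 0.0, -3.141]
contact_force: [-0.1, 0.7, -1.1]
grip_width: 50.3
finger_force: 30.0
```

```bash
python3 -m creep '0 0 -0.001 0 0 0 35;0 0 -0.001 0 0 0 35;0 0 -0.001 0 0 0 35;0 0 0 0 0 0 35;0 0 0 0 0 0 35'; python3 -m creep '0 0 -0.0007 0 0 0 35;0 0 0 0 0 0 35;0 0 0 0 0 0 35'
```

```text
time: 23.55
tool_pos: [541.2, 156.7, 82.9]
tcp_rot: [3.142, -0.0, -3.141]
contact_force: [0.2, -0.0, -2.3]
grip_width: 50.0
finger_force: 30.0
time: 23.8
tool_pos: [541.4, 156.8, 82.5]
tcp_rot: [3.141, 0.0, -3.141]
contact_force: [-0.3, -0.2, 1.7]
grip_width: 50.1
finger_force: 30.0
```

Contact. Release, rise, and pull aside so the top camera can see everything.

```bash
python3 -m creep '0 0 0 0 0 0 60;0 0 0 0 0 0 75;0 0 0 0 0 0 85;0 0 0 0 0 0 85;0 0 0.01 0 0 0 85;0 0 0.025 0 0 0 85;0 0 0.03 0 0 0 85;0 0 0.03 0 0 0 85'; python3 -m creep '-0.025 0.025 0.02 0 0 0 85;-0.025 0.025 0.02 0 0 0 85;-0.025 0.03 0.02 0 0 0 85;-0.025 0.03 0.02 0 0 0 85;-0.025 0.03 0.02 0 0 0 85;-0.025 0.03 0 0 0 0 85;-0.025 0.03 0 0 0 0 85;0 0.03 0 0 0 0 85'; python3 -m creep '-0.025 0.03 0 0 0 0 85;-0.025 0.03 0 0 0 0 85;-0.02 0.02 0 0 0 0 85;0 0 0 0 0 0 85;0 0 0 0 0 0 85;0 0 0 0 0 0 85'
python3 - <<'E'
from h import *
I=viewer.capture('top')[:,:,::-1]; S=viewer.capture('scene')[:,:,::-1]
a=cv2.resize(I[90:345,170:495],(400,314)); b=S[170:400,120:580]; b=cv2.resize(b,(400,200))
cv2.imwrite('pics/end.png',cv2.resize(np.vstack([a,b]),None,fx=1.16,fy=1.16))
E
```

```text
time: 24.47
tool_pos: [540.9, 156.7, 178.7]
tcp_rot: [-3.142, -0.001, -3.141]
contact_force: [0.1, -0.7, -0.0]
grip_width: 77.9
finger_force: 0.0
time: 25.13
tool_pos: [365.9, 383.4, 276.0]
tcp_rot: [3.141, -0.001, -3.139]
contact_force: [0.7, 0.7, 0.1]
grip_width: 78.1
finger_force: 0.0
time: 25.63
tool_pos: [300.3, 461.9, 274.7]
tcp_rot: [-3.142, 0.001, -3.141]
contact_force: [0.6, -0.1, -0.5]
grip_width: 77.9
finger_force: 0.0
```

View pics/end.png

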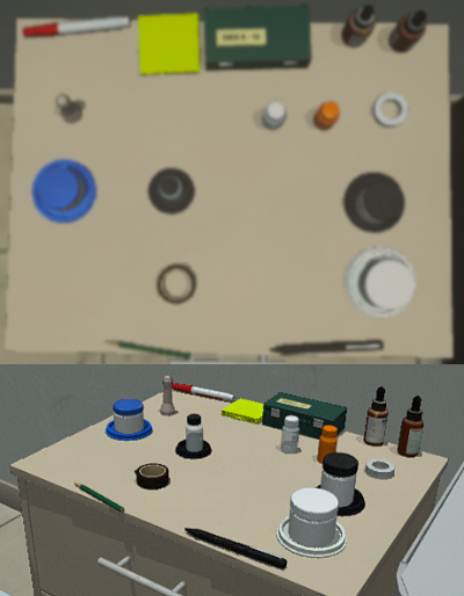

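All four containers stand upright in their matching stands, and the white vial and pestle haven't moved. Handing in.

```bash
python3 -c "
from plant import order; print(order.close_job())"
```

```text
the job is handed in; nothing more can be done
None
```

I set all four containers down upright in their matching stands, left the white-capped vial and pestle where they were, and handed the job in at about 26 s; the hand-in gave no verdict, and the last pictures are the only check I made.

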